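# Load the ultrasonic cleaner

### The job

Get the ultrasonic cleaner loaded: lift its hinged lid all the way back, without slamming it, until it rests against its stops, and leave it open. Then carry the wire basket, with the two brass fittings still in it, to the cleaner and lower it gently, without dropping it, into the tank so that it sits level on the tank floor. Leave the other things on the bench where they are.

Things in the scene. Friction and masses are not known exactly. Their poses are not given: they have to be found in the camera images.
- cleaner: Stainless bench-top ultrasonic cleaner, fixed to the bench, 180 (its x) x 230 (its y) x 125 mm high without the lid. Origin: centre of its underside, on the bench; z up. Its front with the control panel looks along its -x; the lid's hinge runs along its back top edge (+x side). Two lid stops behind the hinge, at y = +-70 mm, rise 30 mm above the rim and reach 27 mm behind the back face
- tank_floor (a point): Centre of the flat floor of the cleaner's dry, open tank, 45 mm above the bench, straight above the cleaner's origin; axes as the cleaner's. The tank is 145 (x) x 190 (y) mm inside, its rim 80 mm above this floor
- lid (a joint): Angle of the cleaner's lid, rad: 0 closed flat, growing as its front edge goes up and back, 1.75 (100 degrees) against its stops. It starts closed or ajar (up to 0.3). The hinge is stiff (friction 0.45 N m, lid about 0.3 kg), so the lid stays where it is left; lifting it at the handle takes about 5 N. The lid is a steel plate 180 x 230 x 6 mm
- lid_hinge (a point): On the lid's hinge line, middle of the cleaner's back top edge (90 mm along the cleaner's +x from its origin, 125.5 mm above the bench). The hinge line is its y axis, the same as the cleaner's y. Its axes turn with the lid and are the cleaner's when the lid is closed
- lid_handle (a point): Centre of the lid handle's round grip bar, 12 mm thick, along the cleaner's y, 98 mm clear between its posts, 15 mm from the lid's front edge, its axis 40 mm off the lid's top face. It lies at x = -165, z = +46 mm in the axes of lid_hinge. With the lid fully open the bar is on its far side; a finger still fits from above between lid and bar; the lid's edge is 22 mm above the bar
- basket: Loose open-topped steel wire basket, 115 (its x) x 155 (its y) mm, walls 50 mm high and 4 mm thick, about 0.25 kg empty, with a rigid carrying bar across its middle. Origin: centre of its underside; z up. It fits the tank only with its y along the cleaner's y (either way round), with 15 to 17 mm to spare on each side
- basket_bar (a point): Centre of the basket's carrying bar, 105 mm above the basket's underside: a square bar of 12 x 12 mm, 115 mm long, along the basket's x; pinch it from above with the fingers closing along the basket's y. Axes as the basket's
- fitting_a: Brass hose fitting, a stepped open tube 42 mm across its foot and 30 mm high, 90 g, standing loose in the basket on the -y side of the bar. Origin: centre of its foot
- fitting_b: The same kind of brass fitting on the +y side of the bar. Origin: centre of its foot
- screwdriver: Bystander: screwdriver with a grey handle, 200 mm long, 26 mm thick, lying along its x. Origin: under its middle
- reagent: Bystander: amber glass jar, 64 mm across, 120 mm high. Origin: centre of its foot
- beaker: Bystander: glass beaker, 74 mm across, 95 mm high. Origin: centre of its foot
- wash_bottle: Bystander: clear plastic bottle, 68 mm across, 150 mm high. Origin: centre of its foot
Not all that is in view belongs to the job. Leave any pink look-alike of the fitting_a alone.

How it is judged:
By the outcome, as a careful person would: the job done as asked, in the order asked, and still so for the second after the job is handed in, with the robot touching nothing.
It also fails if it takes over 67 s, if anything falls off the work surface, if the arm or the gripper's body presses on something with over 40 N, if the wrist force passes 120 N, or if a joint passes its speed limit or range.

### The arm

A 7-joint arm with a two-finger parallel gripper is mounted at the origin on the work surface. World frame = base frame: x ahead of the robot, y to its left, z up, the work surface at z = 0. Lengths are in m, angles in rad, forces in N, time in s.
With the tool pointing down it reaches from about 0.425 to 0.925 m from the base axis. Payload 6.8 kg.
Tool frame: the origin (TCP) lies on the centre line of the jaws, within the pads' length; the fingertips stand 8 mm ahead of it and the grasp point (between the pads) lies 11 mm behind it (bot.tips_ahead is the distance from the TCP to the fingertips, in m); z points along the fingers, y is the line along which they close (so a half turn about z gives the same grasp; the last joint's range is limited). The gripper opens to 85 mm and grips with 20 to 120 N. Pads are 22 mm wide; open, the fingers measure 114 mm over their backs; the gripper's body (76 mm by 85 mm) begins 54 mm behind the grasp point. The pads swing forward as they close: fully open they stand 13 mm farther back than shut.
Start: joints at [-0.108, 0.477, 0.022, 1.555, -0.011, 1.109, -0.083], TCP at [0.675, 0, 0.239] pointing down, gripper open.
Joint ranges: [-2.96, 2.96], [-0.34, 2.1], [-1.41, 1.46], [0.24, 2.44], [-1.37, 4.51], [0.17, 1.92], [-2.96, 2.96]. Speed limits (rad/s): [2.39, 2.39, 3.14, 3.14, 3.14, 3.14, 3.14].

### API

Orientations are given as a unit quaternion [w, x, y, z].
In Python, from station import bot gives the robot as it stands.
- The arm moves only by the tool send_rows, never from a script. Its argument "deltas" is text: rows parted by semicolons, each of 4 numbers parted by spaces: the shift along the tool's x, y, z in m, then the turn about the tool's z in degrees. In form: x y z spin; .... A call has 1 to 5 rows; each row is the pose to reach, as a shift and turn from the pose commanded when the call began, along the tool's axes at that moment; what a row does not reach only later rows make up. A row lasts 1/10 s, in which the tool goes at most 50 mm and 8.59 degrees, less where a joint would pass 70% of its speed; a pose out of reach is approached as far as the arm can. A call with a gripper value outside its range is refused whole. "claw" is the opening, from 0 (shut) to 1 (fully open), set as the call begins (left out, the last holds). The fingers move at their own pace and stop on an object; "force" is the grip in N (left out, the last holds). Time passes only in rows, so rows that repeat a pose let the fingers close. It gives the time, the measured TCP pose, the force, the opening and the grip force at its end, in the units of the state.
- bot.get_obs(): the state, without advancing time (a new reading comes with each control period).
- bot.read_camera(name): name is "scene" or "side" or "wrist"; returns a dict with "img" (400x640x3 uint8, red, green, blue), "depth" (400x640 float32, m along the optical axis (not along the pixel's ray), 0 where there is no reading), "fx", "fy", "cx", "cy" (pixels), "camera_from_world" (4x4, takes a point from world to camera coordinates). Camera axes: x right, y up, looking along -z (the intrinsics and any distortion apply to the point x, -y, -z); pixel columns grow to the right and rows downward; lengths in m; the calibration is good to about 2 mm. The wrist camera is an equidistant fisheye: a pixel r from the principal point sees the ray r / f radians off the axis. A picture is of the moment at which its call begins.
- bot.hand_in(): hands the job in; it is judged then, once.
Trained networks look in a picture, given as the dict that the camera call returned (one of the last four; its "shot" number tells which), for a name from the list of things; names that differ only in an ending like _2 or _b are one class to them, and where a whole thing is asked for, a point or a joint stands for the part that bears it (a point fixed in the world has none). Each returns a list of dicts, best first, with "confidence" (0 to 1); they miss things now and then, are a little off and sometimes report something else, mostly with a low value. They report only what shows in the picture. A call takes as long as a camera call. They do not tell look-alikes from the thing itself.
- bot.masks_of(picture, query): "mask" (400x640 bool, what is visible of it).
- bot.landmark_of(picture, query): "xyz" ([x, y, z] in m, in world coordinates, good to about 4 mm: a listed point, or the origin of a listed thing).
The state is a dict: "t": time; "q": joint angles; "joint_vel": joint speeds; "joint_torque": joint torques, N m; "eef_pos": TCP position; "tool_rot": TCP orientation; "contact_force": force on the tool from outside, world axes, zero at the start; "torque": the same for the moment, N m; "gripper_width": opening from 0.0 (shut) to 1.0 (fully open); "grasp_force": force on a finger pad.
Only numpy, scipy, OpenCV 4.12 (cv2) and the standard library are available. Lean on these libraries where they do the work, as an engineer would, in place of code of your own. Each camera call takes 0.05 s, during which the arm holds its last target. There are 200 camera calls.

## Working session

There is one attempt and no reset: what is moved stays moved. The work goes in short steps, Python scripts to look and compute and a tool call to move; the robot and the scene stay as the last step left them, time stands still between calls to the robot, and variables do not carry over. Pictures are saved under pics/ and viewed, at most 10 in all, crops included, and the job is handed in when it is done.

Besides the shell and the picture viewer there is one more tool, called after "Emit:" as name(argument=value, ...), one argument or row to a line, values as JSON. send_rows: Moves the arm, as the interface text tells. Its arguments: {"type":"object","properties":{"deltas":{"type":"string"},"claw":{"type":"number"},"force":{"type":"number"}},"required":["deltas"]}

```bash
mkdir -p pics; ls
python3 - <<'E'
from station import bot
import cv2,numpy as np
o=bot.get_obs();print(o['t'],o['eef_pos'],o['tool_rot'],o['contact_force'])
ims=[]
for c in ("scene","side"):
    p=bot.read_camera(c);ims.append(p)
    cv2.imwrite(f"pics/{c}0.png",p['img'][:,:,::-1])
    for q in ("cleaner","tank_floor","lid_hinge","lid_handle","basket","basket_bar","fitting_a","screwdriver","reagent","beaker","wash_bottle"):
        for r in bot.landmark_of(p,q)[:3]: print(c,q,np.round(r['xyz'],3),round(r['confidence'],2))
E
```

```text
pics
0.0 [ 6.74408367e-01 -1.81982381e-05  2.38313955e-01] [-6.01808560e-04  7.07094857e-01  7.07118093e-01 -7.09065094e-04] [ 0.07039895  0.09072183 -0.69031957]
scene cleaner [ 0.526 -0.004 -0.004] 0.74
scene cleaner [ 0.504 -0.218  0.   ] 0.72
scene tank_floor [0.494 0.206 0.107] 0.6
scene lid_hinge [ 0.592 -0.216  0.126] 0.59
scene lid_hinge [ 0.736 -0.206  0.002] 0.35
scene lid_handle [ 0.59  -0.221  0.125] 0.72
scene lid_handle [ 0.44  -0.22   0.202] 0.66
scene basket [ 0.501  0.205 -0.001] 0.92
scene basket [0.485 0.164 0.002] 0.27
scene basket_bar [0.499 0.208 0.106] 0.78
scene basket_bar [ 0.774  0.042 -0.003] 0.25
scene fitting_a [ 0.471  0.06  -0.004] 0.76
scene fitting_a [0.362 0.154 0.   ] 0.56
scene fitting_a [0.486 0.167 0.005] 0.49
scene screwdriver [ 0.525 -0.008 -0.002] 0.82
scene reagent [ 0.776  0.041 -0.002] 0.63
scene beaker [ 0.763  0.22  -0.001] 0.58
scene wash_bottle [ 0.736 -0.203  0.005] 0.73
side cleaner [ 0.499 -0.218 -0.001] 0.56
side tank_floor [ 0.5   -0.218  0.048] 0.59
side lid_hinge [0.486 0.169 0.004] 0.7
side lid_hinge [ 0.584 -0.217  0.123] 0.63
side lid_handle [ 0.438 -0.216  0.209] 0.78
side basket [ 0.5    0.202 -0.004] 0.98
side basket [ 0.742 -0.209 -0.   ] 0.5
side basket [ 0.501 -0.216  0.044] 0.42
side basket_bar [0.499 0.207 0.101] 0.61
side fitting_a [0.365 0.156 0.003] 0.92
side fitting_a [0.527 0.235 0.006] 0.61
side fitting_a [0.486 0.169 0.006] 0.55
side screwdriver [ 0.528 -0.007 -0.001] 0.86
side reagent [ 0.775  0.043 -0.   ] 0.72
side reagent [0.497 0.208 0.103] 0.42
side beaker [ 0.764  0.216 -0.001] 0.87
side wash_bottle [ 0.498 -0.219 -0.002] 0.72
side wash_bottle [ 0.739 -0.206 -0.   ] 0.57
```

View pics/scene0.png

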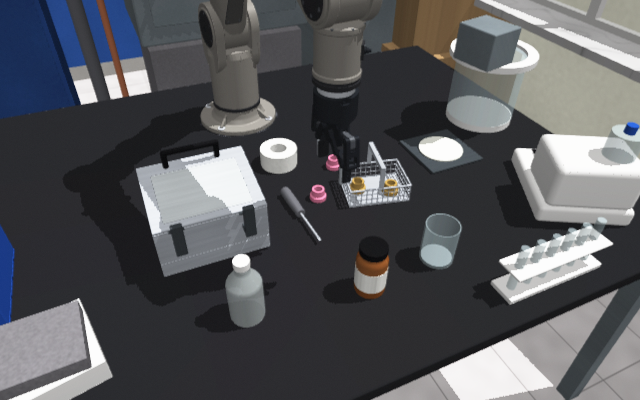

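View pics/side0.png

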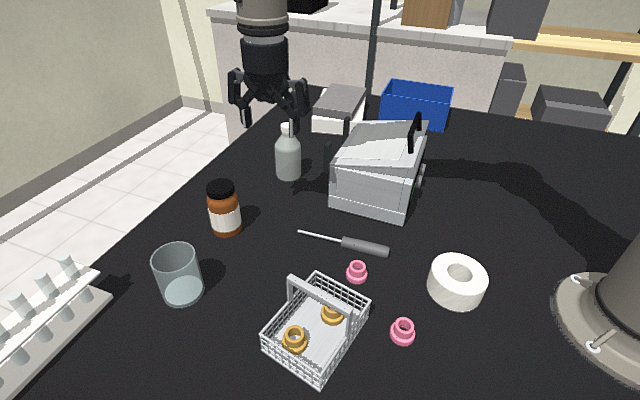

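The side view shows the lid slightly ajar with its handle at (415,133). The basket is at (318,330) with two brass fittings at (294,338) and (332,313). The pink look-alikes stand outside it at (357,271) and (402,331), so I'll leave those alone. Next I'll measure yaws and lid angle from depth.

```bash
cat > h.py <<'E'
from station import bot
import numpy as np, cv2
def cloud(p):
    d=p['depth'];v,u=np.nonzero(d>0);z=d[v,u]
    P=np.c_[(u-p['cx'])/p['fx']*z,-(v-p['cy'])/p['fy']*z,-z,np.ones(len(z))]
    return (P@np.linalg.inv(p['camera_from_world']).T)[:,:3]
def box(W,lo,hi): return W[np.all((W>lo)&(W<hi),axis=1)]
def rect(Q): return np.round(np.array(cv2.minAreaRect(Q[:,:2].astype(np.float32))[:2]),4).tolist(),cv2.minAreaRect(Q[:,:2].astype(np.float32))[2]
E
python3 - <<'E'
from h import *
for c in ("scene","side"):
    W=cloud(bot.read_camera(c))
    b=box(W,[.42,.14,.092],[.58,.28,.125]); print(c,'bar',len(b),rect(b),b[:,2].max())
    w=box(W,[.38,.08,.03],[.62,.32,.06]); print(' walls',len(w),rect(w))
    k=box(W,[.38,-.34,.01],[.64,-.1,.11]); print(' body',len(k),rect(k))
    # handle bar: top zone
    g=box(W,[.40,-.29,.19],[.48,-.15,.24]); print(' handle',len(g),rect(g) if len(g) else '',g.min(0),g.max(0),np.median(g,0))
    if len(g): print(np.histogram(g[:,2],bins=6))
    l=box(W,[.45,-.33,.12],[.585,-.11,.2]); A=np.c_[l[:,:2],np.ones(len(l))]
    for _ in range(5):
        s=np.linalg.lstsq(A,l[:,2],rcond=None)[0]; r=abs(A@s-l[:,2]); m=r<max(.004,np.median(r)*2); A,l=A[m],l[m]
    print(' lid plane',s,np.arctan(np.hypot(*s[:2])),'dir',np.degrees(np.arctan2(s[1],s[0])))
E
```

```text
scene bar 200 ([[0.5019, 0.2022], [0.0135, 0.1189]], 77.0912857055664) 0.11217623328997128
 walls 580 ([[0.5013, 0.2029], [0.1567, 0.1195]], 76.65032196044922)
 body 3750 ([[0.6039, -0.2237], [0.2299, 0.0348]], 89.34983825683594)
 handle 369 ([[0.4418, -0.2216], [0.1217, 0.0125]], 89.82635498046875) [ 0.43537837 -0.28245488  0.19008153] [ 0.44804852 -0.16079027  0.2094309 ] [ 0.44265745 -0.22494979  0.20451696]
(array([ 12,  13,  37,  82, 112, 113]), array([0.19008153, 0.19330642, 0.19653132, 0.19975621, 0.20298111,
       0.206206  , 0.2094309 ]))
 lid plane [-0.2047759   0.00212818  0.2522178 ] 0.20199413408807523 dir 179.40456068870859
side bar 779 ([[0.4998, 0.2056], [0.0129, 0.1149]], 76.78819274902344) 0.11457062178753497
 walls 1824 ([[0.4774, 0.2106], [0.1571, 0.1621]], 76.4206771850586)
 body 3451 ([[0.507, -0.2155], [0.2253, 0.2213]], 89.33990478515625)
 handle 201 ([[0.4367, -0.2176], [0.1192, 0.0146]], 89.39125061035156) [ 0.42873665 -0.27715495  0.19011694] [ 0.44438108 -0.15797338  0.21290469] [ 0.43669537 -0.19670004  0.20898337]
(array([16, 15, 12, 13, 47, 98]), array([0.19011694, 0.1939149 , 0.19771286, 0.20151082, 0.20530878,
       0.20910673, 0.21290469]))
 lid plane [-0.20697653  0.00037223  0.25598229] 0.2040949914134994 dir 179.89695885492563
```

Emit:
send_rows(
  deltas="-0.03 -0.032 -0.01 0; -0.062 -0.067 -0.02 0; -0.094 -0.101 -0.025 0; -0.126 -0.135 -0.025 0; -0.158 -0.169 -0.025 0",
  claw=0.6,
  force=30,
)

```text
t: 1.8
eef_pos: [0.5046, -0.1592, 0.2647]
tool_rot: [0.0, 0.707, 0.707, 0.0]
contact_force: [0.7, -1.8, -0.1]
gripper_width: 0.597
grasp_force: 0.0
```

Emit:
send_rows(
  deltas="-0.03 -0.032 0 0; -0.061 -0.065 0 0; -0.061 -0.066 0 0; -0.061 -0.066 0 0",
)

```text
t: 2.2
eef_pos: [0.4394, -0.2198, 0.2647]
tool_rot: [0.0, 0.708, 0.706, 0.0]
contact_force: [0.8, -0.1, -0.7]
gripper_width: 0.6
grasp_force: 0.0
```

Run:
```python
from h import *
o=bot.get_obs();print(o['t'],o['eef_pos'],o['tool_rot'],o['gripper_width'],o['contact_force'])
p=bot.read_camera("side")
for r in bot.landmark_of(p,"lid_handle")[:2]: print(r['xyz'],r['confidence'])
cv2.imwrite("pics/a1.png",p['img'][60:260,200:500,::-1].repeat(2,0).repeat(2,1))
```

```text
2.2 [ 0.43939551 -0.2197754   0.26470201] [3.21129394e-04 7.08063725e-01 7.06148402e-01 3.03457949e-04] 0.6004475707208522 [ 0.75409249 -0.09500059 -0.67650099]
[0.4329, -0.2174, 0.2059] 0.81
```

View pics/a1.png

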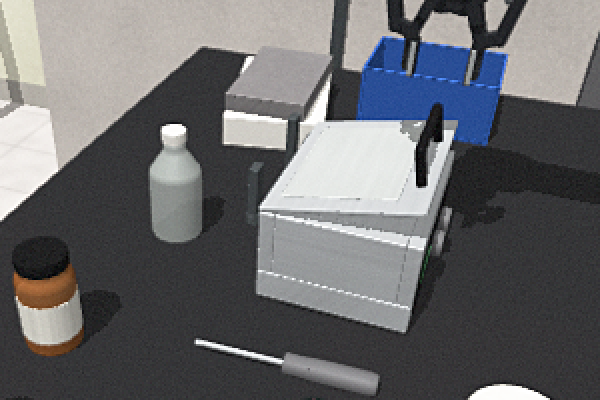

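The open fingertips, at (412,72) and (473,80) in the crop, straddle the handle bar at (430,140). I'll descend and pinch it.

Emit:
send_rows(
  deltas="0 0 0.02 0; 0 0 0.04 0; 0 0 0.055 0; 0 0 0.067 0; 0 0 0.067 0",
)

```text
t: 2.8
eef_pos: [0.4399, -0.2178, 0.1958]
tool_rot: [-0.001, 0.706, 0.708, -0.001]
contact_force: [-0.1, 0.1, 0.6]
gripper_width: 0.602
grasp_force: 0.0
```

Emit:
send_rows(
  deltas="0 0 0 0; 0 0 0 0; 0 0 0 0; 0 0 0 0; 0 0 0 0",
  claw=0,
  force=30,
)

```text
t: 3.3
eef_pos: [0.4379, -0.2191, 0.1974]
tool_rot: [-0.002, 0.708, 0.707, -0.001]
contact_force: [-7.6, 1.3, 4.6]
gripper_width: 0.121
grasp_force: 29.8
```

Run:
```python
import numpy as np
r=.1713;f=.272+np.array([.203]+list(np.arange(.25,1.7,.05))+[1.72,1.75])
X=-r*np.cos(f);Z=r*np.sin(f)
for i in range(0,len(f)-1,5):
    print(round(f[i]-.272,2),'; '.join(f"0 {X[j]-X[i]:.4f} {-(Z[j]-Z[i]):.4f} 0" for j in range(i+1,min(i+6,len(f)))))
```

```text
0.2 0 0.0038 -0.0071 0; 0 0.0083 -0.0144 0; 0 0.0131 -0.0215 0; 0 0.0183 -0.0283 0; 0 0.0238 -0.0349 0
0.45 0 0.0058 -0.0063 0; 0 0.0119 -0.0123 0; 0 0.0184 -0.0179 0; 0 0.0251 -0.0233 0; 0 0.0320 -0.0283 0
0.7 0 0.0072 -0.0046 0; 0 0.0146 -0.0089 0; 0 0.0222 -0.0128 0; 0 0.0300 -0.0164 0; 0 0.0380 -0.0195 0
0.95 0 0.0081 -0.0027 0; 0 0.0164 -0.0050 0; 0 0.0247 -0.0069 0; 0 0.0331 -0.0084 0; 0 0.0416 -0.0095 0
1.2 0 0.0085 -0.0006 0; 0 0.0171 -0.0008 0; 0 0.0257 -0.0006 0; 0 0.0342 0.0000 0; 0 0.0427 0.0011 0
1.45 0 0.0084 0.0015 0; 0 0.0168 0.0034 0; 0 0.0250 0.0058 0; 0 0.0331 0.0085 0; 0 0.0442 0.0130 0
1.72 0 0.0047 0.0022 0
```

Emit:
send_rows(
  deltas="0 0.004 -0.007 0; 0 0.008 -0.0145 0; 0 0.013 -0.0215 0; 0 0.018 -0.028 0; 0 0.024 -0.035 0",
)

```text
t: 3.8
eef_pos: [0.4599, -0.2193, 0.2318]
tool_rot: [-0.003, 0.708, 0.706, -0.003]
contact_force: [-11.0, 0.1, 2.6]
gripper_width: 0.129
grasp_force: 29.5
```

Emit:
send_rows(
  deltas="0 0.006 -0.006 0; 0 0.012 -0.0125 0; 0 0.0185 -0.018 0; 0 0.025 -0.0235 0; 0 0.032 -0.0285 0",
)

```text
t: 4.3
eef_pos: [0.4913, -0.2198, 0.2618]
tool_rot: [-0.004, 0.708, 0.706, -0.003]
contact_force: [-18.5, 1.4, 17.7]
gripper_width: 0.125
grasp_force: 30.1
```

The tool is inside the true arc, because the bar sits a few mm nearer. I'll shift the path out by about 3 mm.

Emit:
send_rows(
  deltas="0 0.004 -0.007 0; 0 0.0105 -0.012 0; 0 0.018 -0.0155 0; 0 0.026 -0.019 0; 0 0.034 -0.022 0",
)

```text
t: 4.8
eef_pos: [0.5295, -0.2202, 0.284]
tool_rot: [-0.0, 0.708, 0.707, -0.001]
contact_force: [-6.0, -2.6, 3.3]
gripper_width: 0.125
grasp_force: 30.6
```

Emit:
send_rows(
  deltas="0 0.008 -0.0025 0; 0 0.0165 -0.005 0; 0 0.0245 -0.007 0; 0 0.033 -0.0085 0; 0 0.0415 -0.0095 0",
)

```text
t: 5.3
eef_pos: [0.572, -0.2207, 0.2948]
tool_rot: [0.001, 0.708, 0.707, -0.0]
contact_force: [-3.2, -4.2, -2.5]
gripper_width: 0.122
grasp_force: 29.7
```

Emit:
send_rows(
  deltas="0 0.0085 -0.0005 0; 0 0.017 -0.001 0; 0 0.0255 -0.0005 0; 0 0.034 0 0; 0 0.0425 0.001 0",
)

```text
t: 5.8
eef_pos: [0.6148, -0.221, 0.2936]
tool_rot: [0.002, 0.708, 0.706, -0.0]
contact_force: [-4.6, -4.0, 5.2]
gripper_width: 0.127
grasp_force: 30.9
```

Emit:
send_rows(
  deltas="0 0.0085 0.0015 0; 0 0.017 0.0035 0; 0 0.025 0.006 0; 0 0.031 0.0075 0; 0 0.036 0.0095 0",
)

```text
t: 6.3
eef_pos: [0.6509, -0.2211, 0.2837]
tool_rot: [0.002, 0.708, 0.707, -0.0]
contact_force: [-3.2, -4.2, 4.2]
gripper_width: 0.125
grasp_force: 31.3
```

Emit:
send_rows(
  deltas="0 0.004 0.002 0; 0 0.008 0.0035 0; 0 0.0115 0.005 0; 0 0.0135 0.006 0; 0 0.0135 0.006 0",
)

```text
t: 6.8
eef_pos: [0.6647, -0.2212, 0.2776]
tool_rot: [0.002, 0.708, 0.707, -0.0]
contact_force: [-0.2, -5.9, 1.2]
gripper_width: 0.12
grasp_force: 31.2
```

Run:
```python
from h import *
o=bot.get_obs();print(o['t'],o['eef_pos'],o['contact_force'])
for c in("scene","side"):
    p=bot.read_camera(c);W=cloud(p)
    cv2.imwrite(f"pics/b_{c}.png",p['img'][:,:,::-1])
    l=box(W,[.56,-.33,.15],[.64,-.11,.30]); A=np.c_[l[:,1:],np.ones(len(l))];b=l[:,0]
    for _ in range(8):
        s=np.linalg.lstsq(A,b,rcond=None)[0]; r=abs(A@s-b); m=r<max(.004,np.median(r)*2.5); A,b=A[m],b[m]
    print(len(b),s,'lid angle',np.pi/2+np.arctan(s[1]))
    for q in('lid_handle','lid_hinge'): print(q,[(r['xyz'],r['confidence']) for r in bot.landmark_of(p,q)[:2]])
```

```text
6.8 [ 0.66466956 -0.2211586   0.2776287 ] [-0.18878528 -5.93111629  1.22150845]
5941 [0.01273557 0.16846979 0.58024684] lid angle 1.7376988823904562
lid_handle [([0.6668, -0.2267, 0.2788], 0.91), ([0.4949, 0.2069, 0.1083], 0.29)]
lid_hinge [([0.5263, 0.2387, 0.0063], 0.64), ([0.5893, -0.2193, 0.1277], 0.62)]
2318 [0.01460293 0.17868549 0.57096088] lid angle 1.7476157133014403
lid_handle [([0.6611, -0.2242, 0.2795], 0.7)]
lid_hinge [([0.5819, -0.2192, 0.1278], 0.85)]
```

View pics/b_side.png

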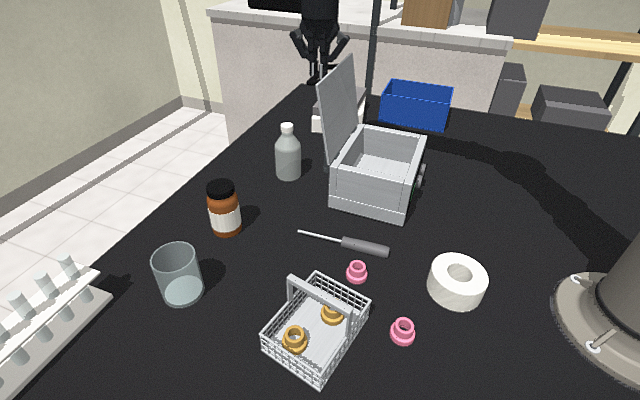

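The lid is open in the side view (338,105), at about 1.74 rad. I'll nudge on until I feel the stops.

Emit:
send_rows(
  deltas="0 0.002 0.001 0; 0 0.004 0.002 0; 0 0.004 0.002 0",
)

```text
t: 7.4
eef_pos: [0.6655, -0.2212, 0.2772]
tool_rot: [-0.001, 0.708, 0.706, -0.002]
contact_force: [-15.2, -2.3, 15.3]
gripper_width: 0.125
grasp_force: 32.5
```

It hit the stops: only 0.8 mm of the 4 mm commanded was reached, with 15 N of resistance. I'll open slightly and lift away.

Emit:
send_rows(
  deltas="0 0 0 0; 0 -0.001 0 0; 0 -0.002 0 0; 0 -0.002 0 0; 0 -0.002 0 0",
  claw=0.32,
)

```text
t: 7.9
eef_pos: [0.6658, -0.2186, 0.2737]
tool_rot: [-0.0, 0.707, 0.707, 0.0]
contact_force: [-0.2, 0.2, 1.0]
gripper_width: 0.321
grasp_force: 0.0
```

Emit:
send_rows(
  deltas="0 0 -0.01 0; 0 0 -0.02 0; 0 0 -0.035 0; 0 0 -0.055 0; 0 0 -0.08 0",
)

```text
t: 8.4
eef_pos: [0.6653, -0.219, 0.3553]
tool_rot: [-0.0, 0.707, 0.707, -0.0]
contact_force: [0.5, 0.6, -0.2]
gripper_width: 0.322
grasp_force: 0.0
```

Emit:
send_rows(
  deltas="0.04 -0.01 0 0; 0.083 -0.03 0 0; 0.126 -0.048 0 0; 0.169 -0.066 0 0; 0.212 -0.083 0 0",
  claw=0.7,
)

```text
t: 8.9
eef_pos: [0.5819, -0.0055, 0.3556]
tool_rot: [0.001, 0.707, 0.707, 0.001]
contact_force: [0.7, 0.8, 1.1]
gripper_width: 0.697
grasp_force: 0.0
```

Emit:
send_rows(
  deltas="0.043 -0.017 0 0; 0.086 -0.034 0.01 0; 0.129 -0.051 0.02 0; 0.17 -0.067 0.03 0; 0.211 -0.081 0.04 0",
)

```text
t: 9.4
eef_pos: [0.501, 0.2057, 0.3154]
tool_rot: [0.0, 0.707, 0.707, 0.001]
contact_force: [0.3, 1.4, 0.3]
gripper_width: 0.702
grasp_force: 0.0
```

Emit:
send_rows(
  deltas="0 0 0.01 -8.5; 0 0 0.03 -17; 0 0 0.05 -25.5; 0 0 0.07 -34; 0 0 0.08 -42.5",
)

```text
t: 9.9
eef_pos: [0.5015, 0.2038, 0.2336]
tool_rot: [0.0, 0.4, 0.916, -0.0]
contact_force: [0.5, 0.8, -0.7]
gripper_width: 0.699
grasp_force: 0.0
```

Emit:
send_rows(
  deltas="0 0 0.01 -8.5; 0 0 0.02 -17; 0 0 0.03 -25.5; 0 0 0.03 -34; 0 0 0.03 -34.2",
)

```text
t: 10.4
eef_pos: [0.5022, 0.2041, 0.2048]
tool_rot: [0.001, 0.115, 0.993, 0.0]
contact_force: [-0.4, -0.1, 0.6]
gripper_width: 0.704
grasp_force: 0.0
```

Run:
```python
from h import *
from scipy.spatial.transform import Rotation as R
o=bot.get_obs();r=R.from_quat(np.roll(o['tool_rot'],-1)).as_matrix()
print(o['t'],o['eef_pos'],'tool x,y',np.round(r[:,0],3),np.round(r[:,1],3),'q',np.round(o['q'],2))
for c in("scene","side"):
    p=bot.read_camera(c);W=cloud(p)
    b=box(W,[.42,.14,.092],[.58,.28,.113]); print(c,rect(b))
    print([(r['xyz'],r['confidence']) for r in bot.landmark_of(p,'basket_bar')[:1]],[(r['xyz'],r['confidence']) for r in bot.landmark_of(p,'tank_floor')[:1]])
cv2.imwrite("pics/c.png",p['img'][200:400,200:460,::-1].repeat(2,0).repeat(2,1))
```

```text
10.4 [0.50222508 0.20406838 0.20482264] tool x,y [-0.973  0.229 -0.001] [0.229 0.973 0.001] q [-0.24  0.32 -0.31  1.89  0.12  0.95  0.73]
scene ([[0.5024, 0.2026], [0.0135, 0.118]], 76.8857192993164)
[([0.4962, 0.2084, 0.1063], 0.83)] [([0.666, -0.2243, 0.2805], 0.23)]
side ([[0.5, 0.2058], [0.0133, 0.1156]], 76.16990661621094)
[([0.5021, 0.208, 0.1031], 0.75)] [([0.4988, -0.2183, 0.0452], 0.72)]
```

View pics/c.png

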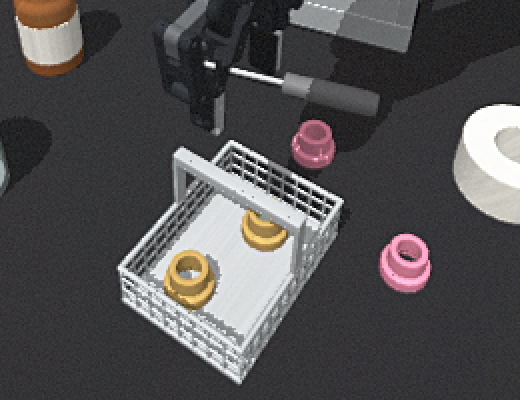

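The basket holds both brass fittings, at (188,278) and (264,228), and the gripper is aligned above its bar. I'll descend and pinch.

Emit:
send_rows(
  deltas="0 0 0.03 0; 0 0 0.06 0; 0 0 0.085 0; 0 0 0.1 0; 0 0 0.11 0",
)

```text
t: 11.2
eef_pos: [0.501, 0.2038, 0.0926]
tool_rot: [-0.001, 0.116, 0.993, -0.0]
contact_force: [0.0, -0.8, 0.8]
gripper_width: 0.699
grasp_force: 0.0
```

Emit:
send_rows(
  deltas="0 0 0 0; 0 0 0 0; 0 0 0 0; 0 0 0 0; 0 0 0 0",
  claw=0,
  force=50,
)

```text
t: 11.7
eef_pos: [0.5023, 0.2048, 0.0947]
tool_rot: [0.001, 0.116, 0.993, 0.001]
contact_force: [0.8, 2.3, 1.8]
gripper_width: 0.127
grasp_force: 51.3
```

Emit:
send_rows(
  deltas="0 0 0 0; 0 0 -0.003 0; 0 0 -0.008 0; 0 0 -0.015 0; 0 0 -0.025 0",
)

```text
t: 12.2
eef_pos: [0.5008, 0.2034, 0.1188]
tool_rot: [-0.001, 0.116, 0.993, -0.001]
contact_force: [0.0, 0.8, -3.2]
gripper_width: 0.129
grasp_force: 50.5
```

Emit:
send_rows(
  deltas="0 0 -0.02 0; 0 0 -0.05 -4; 0 0 -0.085 -8; 0 0 -0.12 -12; 0 0 -0.146 -13.3",
)

```text
t: 12.7
eef_pos: [0.5017, 0.2041, 0.2678]
tool_rot: [0.001, -0.001, 1.0, 0.0]
contact_force: [0.3, 0.6, -4.9]
gripper_width: 0.125
grasp_force: 50.5
```

Run:
```python
from h import *
from scipy.spatial.transform import Rotation as R
o=bot.get_obs();r=R.from_quat(np.roll(o['tool_rot'],-1)).as_matrix()
print(o['t'],o['eef_pos'],'tool x,y',np.round(r[:,0],3),np.round(r[:,1],3),o['contact_force'])
for c in("scene","side"):
    p=bot.read_camera(c);W=cloud(p)
    b=box(W,[.42,.14,.255],[.58,.28,.282]); print(c,'bar',rect(b))
    w=box(W,[.40,.10,.18],[.60,.31,.23]); print(' basket',rect(w),w.min(0),w.max(0))
    f=box(W,[.40,-.33,.04],[.60,-.10,.053]); print(' floor',len(f),f.min(0),f.max(0))
    t=box(W,[.38,-.36,.115],[.60,-.08,.131]); print(' rim',len(t),rect(t),np.percentile(t,[.5,99.5],axis=0).round(4).tolist())
    for n,(lo,hi) in {'x-':([.405,-.28],[.43,-.16]),'y+':([.44,-.13],[.56,-.095]),'y-':([.44,-.345],[.56,-.305])}.items():
        e=box(W,lo+[.119],hi+[.131]); print(n,len(e),np.percentile(e,[2,98],axis=0).round(4).tolist() if len(e) else '')
cv2.imwrite("pics/d.png",p['img'][:,:,::-1])
```

```text
12.7 [0.50174819 0.20411133 0.26782517] tool x,y [-1.    -0.002 -0.002] [-0.002  1.     0.001] [ 0.25659432  0.61422095 -4.89200103]
scene bar ([[0.5005, 0.1998], [0.1154, 0.0388]], 14.0122652053833)
 basket ([[0.4983, 0.2007], [0.1224, 0.1596]], 0.9445833563804626) [0.43685174 0.12177903 0.18000751] [0.56015113 0.28092659 0.22991752]
 floor 479 [ 0.58617022 -0.32976479  0.04000759] [ 0.59661028 -0.10999478  0.05297332]
 rim 333 ([[0.5944, -0.2241], [0.228, 0.0113]], 89.52130126953125) [[0.5886, -0.3376, 0.1151], [0.5999, -0.1118, 0.1309]]
x- 0 
y+ 0 
y- 0 
side bar ([[0.5009, 0.2115], [0.115, 0.0256]], 0.435965359210968)
 basket ([[0.5014, 0.2052], [0.116, 0.1562]], 0.15095721185207367) [0.44330851 0.12693022 0.18000657] [0.5593737  0.28339561 0.229996  ]
 floor 1246 [ 0.40014383 -0.32184192  0.04001947] [ 0.58467207 -0.10278734  0.05293461]
 rim 1794 ([[0.5011, -0.2207], [0.2342, 0.1816]], 89.20365142822266) [[0.41, -0.3338, 0.1152], [0.5901, -0.1039, 0.1299]]
x- 216 [[0.4103, -0.2768, 0.1234], [0.4277, -0.1622, 0.1279]]
y+ 428 [[0.4427, -0.1248, 0.1194], [0.5573, -0.1045, 0.1279]]
y- 277 [[0.4424, -0.3339, 0.1196], [0.5569, -0.3141, 0.1282]]
```

View pics/d.png

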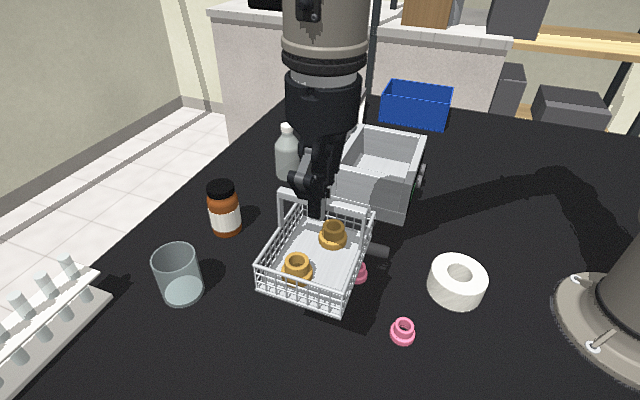

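The basket hangs level with both fittings inside, at (297,267) and (332,235), and the tank is clear. I'll carry it 0.424 m along -y.

Emit:
send_rows(
  deltas="0 -0.01 0 0; 0 -0.03 0 0; 0 -0.06 0 0; 0 -0.095 0 0; 0 -0.13 0 0",
)

```text
t: 13.3
eef_pos: [0.4998, 0.0716, 0.2626]
tool_rot: [-0.002, 0.0, 1.0, -0.001]
contact_force: [0.2, 0.3, -4.1]
gripper_width: 0.13
grasp_force: 50.5
```

Emit:
send_rows(
  deltas="0 -0.035 0 0; 0 -0.07 0 0; 0 -0.105 0 0; 0.001 -0.14 0 0; 0.001 -0.175 0 0",
)

```text
t: 13.8
eef_pos: [0.4983, -0.1031, 0.2627]
tool_rot: [-0.002, 0.001, 1.0, 0.0]
contact_force: [-0.0, -0.4, -3.9]
gripper_width: 0.13
grasp_force: 50.5
```

Emit:
send_rows(
  deltas="0 -0.035 0 0; 0 -0.065 0 0; 0 -0.09 0 0; 0 -0.11 0 0; 0 -0.119 0 0",
)

```text
t: 14.3
eef_pos: [0.4982, -0.2227, 0.2626]
tool_rot: [-0.002, 0.002, 1.0, 0.0]
contact_force: [1.1, 0.6, -3.7]
gripper_width: 0.132
grasp_force: 50.5
```

Emit:
send_rows(
  deltas="0 0 0 0; 0 0 0 0; 0 0 0.01 0",
)

```text
t: 14.6
eef_pos: [0.5015, -0.2187, 0.2554]
tool_rot: [0.001, -0.001, 1.0, -0.0]
contact_force: [0.9, 0.3, -3.6]
gripper_width: 0.132
grasp_force: 50.5
```

Run:
```python
from h import *
o=bot.get_obs()
print(o['t'],o['eef_pos'],o['tool_rot'],o['contact_force'])
for c in("scene","side"):
    p=bot.read_camera(c);W=cloud(p)
    w=box(W,[.40,-.34,.165],[.572,-.10,.215]); print(c,' basket',rect(w),w.min(0),w.max(0))
    t=box(W,[.38,-.36,.115],[.60,-.08,.131]); print(' rim',np.percentile(t,[.5,99.5],axis=0).round(4).tolist())
    cv2.imwrite(f"pics/e_{c}.png",p['img'][60:260,100:460,::-1].repeat(2,0).repeat(2,1))
```

```text
14.6 [ 0.5015158  -0.21867546  0.25541919] [ 1.16697350e-03 -9.80639064e-04  9.99998838e-01 -3.56516385e-05] [ 0.91699129  0.26979609 -3.56751485]
scene  basket ([[0.4633, -0.2212], [0.1553, 0.0479]], 89.9819564819336) [ 0.43934729 -0.29887391  0.17928218] [ 0.4872317  -0.14355271  0.21157169]
 rim [[0.5881, -0.3376, 0.1151], [0.5998, -0.1111, 0.131]]
side  basket ([[0.497, -0.2187], [0.1157, 0.1587]], 0.0825355052947998) [ 0.43903901 -0.29808157  0.16501598] [ 0.55470884 -0.13925992  0.2147408 ]
 rim [[0.4099, -0.3307, 0.1153], [0.5923, -0.1036, 0.1303]]
```

View pics/e_side.png

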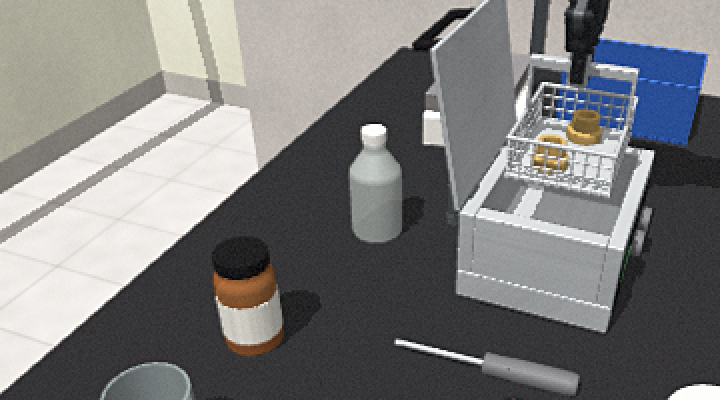

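The basket hangs level over the tank with the fittings still in it, centred to about 3 mm. Lowering now.

Emit:
send_rows(
  deltas="-0.002 0 0.015 0; -0.002 0 0.035 0; -0.002 0 0.055 0; -0.002 0 0.075 0; -0.002 0 0.09 0",
)

```text
t: 15.2
eef_pos: [0.502, -0.219, 0.1634]
tool_rot: [-0.001, -0.001, 1.0, 0.0]
contact_force: [0.6, -0.3, -4.1]
gripper_width: 0.131
grasp_force: 50.5
```

Emit:
send_rows(
  deltas="0 0 0.005 0; 0 0 0.01 0; 0 0 0.014 0; 0 0 0.017 0; 0 0 0.019 0",
)

```text
t: 15.7
eef_pos: [0.5028, -0.2201, 0.146]
tool_rot: [0.0, -0.0, 1.0, -0.0]
contact_force: [-0.4, -0.5, -4.0]
gripper_width: 0.127
grasp_force: 50.5
```

Emit:
send_rows(
  deltas="0 0 0.001 0; 0 0 0.002 0; 0 0 0.003 0",
)

```text
t: 16.0
eef_pos: [0.5026, -0.2201, 0.1429]
tool_rot: [0.0, 0.0, 1.0, -0.0]
contact_force: [-0.1, -0.4, -4.8]
gripper_width: 0.129
grasp_force: 50.5
```

Expected contact is at TCP z of about 0.140.

Emit:
send_rows(
  deltas="0 0 0.001 0; 0 0 0.002 0; 0 0 0.003 0; 0 0 0.003 0",
)

```text
t: 16.4
eef_pos: [0.5026, -0.2199, 0.1398]
tool_rot: [0.0, 0.0, 1.0, 0.0]
contact_force: [-0.6, 0.4, -3.7]
gripper_width: 0.129
grasp_force: 50.6
```

Emit:
send_rows(
  deltas="0 0 0.001 0; 0 0 0.0015 0; 0 0 0.002 0; 0 0 0.002 0",
)

```text
t: 16.8
eef_pos: [0.5025, -0.22, 0.1397]
tool_rot: [0.0, 0.0, 1.0, -0.0]
contact_force: [-7.2, 2.8, 15.0]
gripper_width: 0.132
grasp_force: 53.0
```

The basket is down on the tank floor. I'll ease off the pressure, release and retreat upward.

Emit:
send_rows(
  deltas="0 0 -0.001 0; 0 0 -0.0015 0; 0 0 -0.0015 0",
)

```text
t: 17.1
eef_pos: [0.5025, -0.22, 0.1397]
tool_rot: [-0.0, 0.0, 1.0, 0.0]
contact_force: [-3.3, 2.2, 6.2]
gripper_width: 0.128
grasp_force: 51.9
```

Emit:
send_rows(
  deltas="0 0 0 0; 0 0 0 0; 0 0 0 0; 0 0 0 0; 0 0 0 0",
  claw=0.6,
)

```text
t: 17.6
eef_pos: [0.5026, -0.22, 0.1393]
tool_rot: [0.0, 0.0, 1.0, -0.0]
contact_force: [-0.1, -0.6, -0.4]
gripper_width: 0.6
grasp_force: 0.0
```

Emit:
send_rows(
  deltas="0 0 -0.01 0; 0 0 -0.03 0; 0 0 -0.06 0; 0 0 -0.1 0; 0 0 -0.14 0",
)

```text
t: 18.1
eef_pos: [0.5021, -0.2199, 0.2813]
tool_rot: [-0.0, -0.0, 1.0, 0.0]
contact_force: [0.9, 0.2, -0.0]
gripper_width: 0.597
grasp_force: 0.0
```

Emit:
send_rows(
  deltas="0 0.02 -0.02 0; 0 0.06 -0.03 0; 0 0.1 -0.03 0; 0 0.14 -0.03 0; 0 0.18 -0.03 0",
)

```text
t: 18.6
eef_pos: [0.5023, -0.0385, 0.3104]
tool_rot: [0.001, 0.0, 1.0, -0.0]
contact_force: [0.6, 0.3, 0.1]
gripper_width: 0.604
grasp_force: 0.0
```

Run:
```python
from h import *
o=bot.get_obs();print(o['t'],o['eef_pos'],o['contact_force'])
for c in("scene","side"):
    p=bot.read_camera(c);W=cloud(p)
    b=box(W,[.43,-.26,.14],[.575,-.18,.17]); print(c,'bar',len(b),rect(b) if len(b)>5 else '')
    if len(b)>50:
        a=b[b[:,2]>.15]; print(' top z vs x',[np.round(np.percentile(a[(a[:,0]>x)&(a[:,0]<x+.03),2],95),4) for x in(.44,.47,.50,.53)])
    l=box(W,[.56,-.33,.15],[.64,-.11,.30]); A=np.c_[l[:,1:],np.ones(len(l))];b=l[:,0]
    for _ in range(8):
        s=np.linalg.lstsq(A,b,rcond=None)[0]; r=abs(A@s-b); m=r<max(.004,np.median(r)*2.5); A,b=A[m],b[m]
    print(' lid',np.pi/2+np.arctan(s[1]))
    for q in('basket','screwdriver','reagent','beaker','wash_bottle','fitting_a'): print(q,[r['xyz'] for r in bot.landmark_of(p,q)[:2]])
    cv2.imwrite(f"pics/f_{c}.png",p['img'][60:260,100:460,::-1].repeat(2,0).repeat(2,1))
```

```text
18.6 [ 0.50230643 -0.03848583  0.31039725] [0.62839116 0.34438961 0.07979572]
scene bar 0 
 lid 1.7411132357206829
basket []
screwdriver [[0.5258, -0.0026, -0.0029]]
reagent [[0.7765, 0.0424, 0.0002]]
beaker []
wash_bottle []
fitting_a [[0.3653, 0.157, 0.003], [0.472, 0.0571, -0.0045]]
side bar 330 ([[0.4993, -0.2196], [0.1145, 0.015]], 0.4425927698612213)
 top z vs x [np.float64(0.158), np.float64(0.1579), np.float64(0.1581), np.float64(0.158)]
 lid 1.7514175281904758
basket [[0.5005, -0.2226, 0.0431]]
screwdriver [[0.5273, -0.0051, -0.004]]
reagent [[0.7748, 0.0414, -0.0007]]
beaker [[0.7621, 0.2183, -0.0043]]
wash_bottle [[0.7396, -0.208, 0.0009]]
fitting_a [[0.3691, 0.1579, 0.0019], [0.4686, 0.061, -0.001]]
```

View pics/f_side.png

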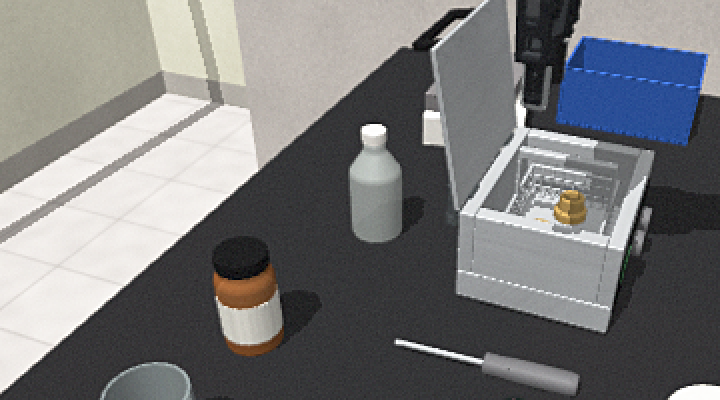

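The basket sits level: the bar top is at 0.158 m along its whole length, and its origin is at 0.043 m. The lid is at 1.75 rad, the fittings are inside at (570,207) and (540,220), and the bystanders haven't moved.

```bash
python3 -c "
from station import bot
print(bot.hand_in())"
```

```text
the job is handed in; nothing more can be done
None
```

The job is handed in at about 19 s of the 67 s allowed: the lid rests open against its stops, and the basket sits level on the tank floor with both brass fittings in it; the hand-in returned no verdict.

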